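Unnest the planters onto their saucers

ROBOT

A 6-joint arm with a two-finger parallel gripper is mounted at the origin on the work surface. World frame = base frame: x ahead of the robot, y to its left, z up, the work surface at z = 0. Lengths are in mm, angles in rad, forces in N, time in s.
With the tool pointing down it reaches from about 350 to 875 mm from the base axis. Payload 4.2 kg.
Tool frame: the origin (TCP) lies midway between the tips of the shut fingers; the grasp point (between the pads) lies 19 mm behind it; z points along the fingers, y is the line along which they close (so a half turn about z gives the same grasp; the last joint's range is limited). The gripper opens to 85 mm and grips with 20 to 120 N. Pads are 22 mm wide; open, the fingers measure 114 mm over their backs; the gripper's body (76 mm by 85 mm) begins 54 mm behind the grasp point. The pads swing forward as they close: fully open they stand 13 mm farther back than shut.
Start: joints at [1.493, 0.385, 0.008, 0, -1.194, -0.259], TCP at [206.51, 589.875, 231.312] pointing down, gripper open.
Joint ranges: [-3.14, 3.14], [-1.21, 2.06], [-1.07, 1.41], [-3.16, 2.05], [-2.99, -0.16], [-3.1, 3.1]. Speed limits (rad/s): [2.79, 2.79, 3.14, 3.14, 3.14, 3.14].

INTERFACE

Orientations are given as a unit quaternion [x, y, z, w].
In Python, from bench import * gives the robot as it stands.
- The arm moves only by the tool drive_tool, never from a script. Its argument "plan" is a list that holds one entry, the list of rows, each a list of 5 numbers: the closure, from -1 (fully open) to 1 (shut), then the shift along the world's x, y, z in mm, then the turn about the world's z in degrees. A call has 1 to 20 rows; each row shifts and turns the commanded pose from where the row before left it; what a row does not reach is not made up. A row lasts 1/12 s, in which the tool goes at most 41.7 mm and 7.16 degrees, less where a joint would pass 70% of its speed; a pose out of reach is approached as far as the arm can. A call is refused whole if a number of a shift passes 41.7 or a number of a turn 7.16, either way. A call with a gripper value outside its range is refused whole. The fingers move at their own pace and stop on an object; the grip force is fixed at half the most. Time passes only in rows, so rows that do not move let the fingers close. It gives the time, the measured TCP pose, the force, the opening and the grip force at its end, in the units of the state.
- read_state(): the state, without advancing time (a new reading comes with each control period).
- get_image(name): name is "side" or "top" or "wrist"; returns (picture, depth): 480x640x3 uint8, red, green, blue; 480x640 float32, mm along the optical axis (not along the pixel's ray), 0 where there is no reading.
- camera_model(name): a dict with "fx", "fy", "cx", "cy" (pixels), "R" (3x3) and "t" (3): a world point X has camera coordinates R X + t; the wrist camera has in their place "mount" (4x4, takes a point from camera to tool coordinates, whose origin is the TCP and whose axes are the flange's). Camera axes: x right, y down, z forward; pixel columns grow to the right and rows downward; lengths in mm; the calibration is good to about 2 mm. A picture is of the moment at which its call begins: read the wrist's pose just before it. camera_model takes no time and is no camera call.
- job_done(): hands the job in; it is judged then, once.
The state is a dict: "clock": time; "joints": joint angles; "joint_vel": joint speeds; "joint_efforts": joint torques, N m; "position": TCP position; "ee_rot": TCP orientation; "contact_force": force on the tool from outside, world axes, zero at the start; "wrist_torque": the same for the moment, N m; "gripper_width": finger opening in mm; "grasp_force": force on a finger pad.
Only numpy, scipy, OpenCV 4.12 (cv2) and the standard library are available. Lean on these libraries where they do the work, as an engineer would, in place of code of your own. Each camera call takes 0.05 s, during which the arm holds its last target. There are 200 camera calls.

TASK

Four stoneware planters are stored nested inside one another on the plant table: take them apart and stand each one upright, flat inside the rim of its own saucer - the narrowest planter on the smallest saucer and so on up to the wide bowl on the largest. Set them down gently, do not tip any over, and leave the jar candle and the drinking bottle where they are.

Things in the scene. Friction and masses are not known exactly. Their poses are not given: they have to be found in the camera images.
- bowl: the widest and lowest planter, a succulent bowl: round open empty off-white stoneware pot, wall upright in the top 26 mm and tapering below, rim diameter 160 mm, base 124, height 50, wall and floor 8 thick, about 420 g. Stands on the table, the other three nested in it. Origin: centre of its underside; z up along its axis. Grasp by pinching its wall at the rim, one finger inside.
- wide: the second widest planter: round open empty off-white stoneware pot, wall upright in the top 26 mm and tapering below, rim diameter 118 mm, base 94, height 70, wall and floor 8 thick, about 320 g. Stands loose on the inner floor of bowl, rim 28 above that one's rim. Origin: centre of its underside; z up along its axis. Grasp by pinching its wall at the rim, one finger inside.
- mid: the third widest planter: round open empty off-white stoneware pot, wall upright in the top 26 mm and tapering below, rim diameter 84 mm, base 66, height 90, wall and floor 8 thick, about 240 g. Stands loose on the inner floor of wide, rim 28 above that one's rim. Origin: centre of its underside; z up along its axis. Grasp by pinching its wall at the rim, one finger inside.
- slim: the narrowest and tallest planter: round open empty off-white stoneware pot, wall upright in the top 26 mm and tapering below, rim diameter 52 mm, base 42, height 112, wall and floor 8 thick, about 140 g. Stands loose on the inner floor of mid, rim 30 above that one's rim. Origin: centre of its underside; z up along its axis. Grasp across its outside just below the rim.
- saucer_bowl: the saucer belonging to bowl: a shallow round off-white stoneware dish, outer diameter 160, 12 high over all, flat inner floor 144 across lying 6 above the table, raised rim round it. It stays put on the table (non-slip feet). Origin: centre of its underside, at table height; z up.
- saucer_wide: the saucer belonging to wide: a shallow round off-white stoneware dish, outer diameter 130, 12 high over all, flat inner floor 114 across lying 6 above the table, raised rim round it. It stays put on the table (non-slip feet). Origin: centre of its underside, at table height; z up.
- saucer_mid: the saucer belonging to mid: a shallow round off-white stoneware dish, outer diameter 102, 12 high over all, flat inner floor 86 across lying 6 above the table, raised rim round it. It stays put on the table (non-slip feet). Origin: centre of its underside, at table height; z up.
- saucer_slim: the saucer belonging to slim: a shallow round off-white stoneware dish, outer diameter 78, 12 high over all, flat inner floor 62 across lying 6 above the table, raised rim round it. It stays put on the table (non-slip feet). Origin: centre of its underside, at table height; z up.
- candle: bystander: lidded amber glass jar candle, diameter 75, height 90, loose. Origin: centre of its underside; z up.
- drink: bystander: green drinking bottle with white screw cap, diameter 74, height about 215, loose. Origin: centre of its underside; z up.
Mind the look-alikes: they are no part of the job. What is shaped like the slim but purple is not meant.

How it is judged:
By the outcome, as a careful person would: the job done as asked, in the order asked, and still so for the second after the job is handed in, with the robot touching nothing.
It also fails if it takes over 125 s, if anything falls off the work surface, if the arm or the gripper's body presses on something with over 40 N, if the wrist force passes 120 N, or if a joint passes its speed limit or range.

## Working session

There is one attempt and no reset: what is moved stays moved. The work goes in short steps, Python scripts to look and compute and a tool call to move; the robot and the scene stay as the last step left them, time stands still between calls to the robot, and variables do not carry over. Pictures are saved under pics/ and viewed, at most 14 in all, crops included, and the job is handed in when it is done.

Besides the shell and the picture viewer there is one more tool, called after "Request:" by a JSON object that holds its "fn" and its "kwargs", one argument or row to a line. drive_tool: Moves the arm, as the interface text tells. Its arguments: {"type":"object","properties":{"plan":{"type":"array"}},"required":["plan"]}

```bash
mkdir -p pics; ls
python3 - <<'E'
from bench import *
import cv2,numpy as np
print(read_state())
for n in ("top","side"):
    im,d=get_image(n); cv2.imwrite(f"pics/{n}0.png",im[...,::-1]); np.savez(f"{n}0.npz",im=im,d=d); print(n,camera_model(n))
print(camera_model("wrist"))
E
```

```text
pics
{'clock': 0.0, 'joints': array([ 1.49262876e+00,  3.85564515e-01,  6.63368327e-03, -5.16995333e-04,
       -1.19396755e+00, -2.58597540e-01]), 'joint_vel': array([-0.00132399,  0.00096784,  0.00016626,  0.00028801, -0.00041112,
        0.00076757]), 'joint_efforts': array([-2.97968199e-04, -3.92282903e+01,  1.88402277e+01,  4.18622553e+00,
       -4.59313320e-03,  9.82347856e-07]), 'position': array([206.308756  , 589.3597306 , 230.21716442]), 'ee_rot': array([ 9.85840560e-01, -1.67681926e-01, -1.44593601e-04,  1.06839770e-03]), 'contact_force': array([ 1.22318084, -0.21464096,  0.04532771]), 'wrist_torque': array([ 0.00187597, -0.00438014, -0.00827236]), 'grasp_force': 0.0, 'gripper_width': 85.17848608752422}
top {'fx': 536.0276011294019, 'fy': 536.0276011294019, 'cx': 316.51266051846517, 'cy': 231.0677495247223, 'R': array([[ 2.88131791e-02, -9.99571917e-01,  5.07773544e-03],
       [-9.87607532e-01, -2.92515897e-02, -1.54193730e-01],
       [ 1.54276254e-01, -5.71998218e-04, -9.88027586e-01]]), 't': array([  -3.02052565,  560.22551964, 1203.23619618])}
side {'fx': 452.70901970518304, 'fy': 452.70901970518304, 'cx': 329.64390326933795, 'cy': 241.8721934566215, 'R': array([[ 0.71061347, -0.70356689,  0.00470348],
       [-0.53194761, -0.54162674, -0.65090108],
       [ 0.46049998,  0.46003707, -0.75914798]]), 't': array([-405.66434675,  352.7400877 ,  855.72594602])}
{'fx': 343.84435787406164, 'fy': 343.84435787406164, 'cx': 324.4039919592761, 'cy': 243.21049170434512, 'mount': array([[-8.49675301e-05, -9.48122885e-01, -3.17904053e-01,
         8.19609140e+01],
       [ 9.99999996e-01, -8.58241904e-05, -1.13104905e-05,
         4.26164337e-01],
       [-1.65601231e-05, -3.17904053e-01,  9.48122889e-01,
        -1.43502506e+02],
       [ 0.00000000e+00,  0.00000000e+00,  0.00000000e+00,
         1.00000000e+00]])}
```

View pics/top0.png

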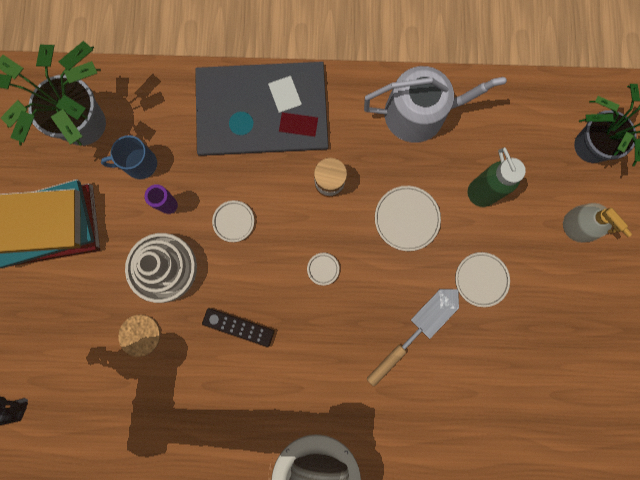

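View pics/side0.png

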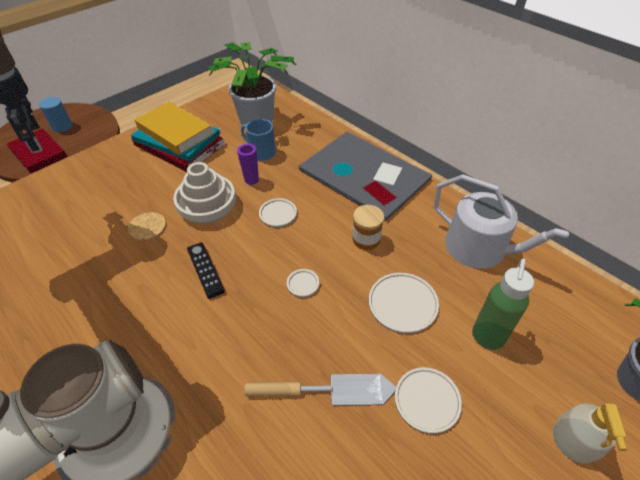

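Top view: the nest is at about (160,267), saucers at (407,218), (483,279), (233,221) and (323,268), the candle at (330,176), the bottle at (497,182) and the purple decoy at (160,198). The side view shows the same layout, with the nest at (205,190).

```bash
cat > h.py <<'E'
import numpy as np,cv2
from scipy.optimize import least_squares
from bench import *
def cloud(n,im,d,st=None):
    m=camera_model(n); v,u=np.mgrid[:480,:640]
    P=np.stack([(u-m["cx"])*d/m["fx"],(v-m["cy"])*d/m["fy"],d],-1)
    return (P-m["t"])@m["R"]      # R^T (P-t)
def ray(n,u,v,z):
    m=camera_model(n); r=m["R"].T@np.array([(u-m["cx"])/m["fx"],(v-m["cy"])/m["fy"],1]); c=-m["R"].T@m["t"]
    return c+r*(z-c[2])/r[2]
def fitc(xy,r=None):
    c0=(xy.max(0)+xy.min(0))/2
    if r: f=lambda p:np.hypot(*(xy-p).T)-r; s=least_squares(f,c0,loss="soft_l1",f_scale=1.5)
    else: f=lambda p:np.hypot(*(xy-p[:2]).T)-p[2]; s=least_squares(f,[*c0,40],loss="soft_l1",f_scale=1.5)
    return s.x
def white(im):
    h=cv2.cvtColor(im,cv2.COLOR_RGB2HSV); return ((h[...,1]<60)&(h[...,2]>120)).astype(np.uint8)*255
E
python3 - <<'E'
from h import *
for n,S in (("top",dict(bowl=(407,218),wide=(483,279),mid=(233,221),slim=(323,268))),("side",dict(bowl=(404,302),wide=(428,400),mid=(278,212),slim=(303,283)))):
    a=np.load(n+"0.npz"); im,d=a["im"],a["d"]; m=white(im); C=cloud(n,im,d)
    cs,_=cv2.findContours(m,cv2.RETR_EXTERNAL,cv2.CHAIN_APPROX_NONE)
    for k,(u,v) in S.items():
        for c in cs:
            if len(c)>30 and cv2.pointPolygonTest(c,(u,v),False)>0:
                xy=np.array([ray(n,*q,10)[:2] for q in c[:,0]]); print(n,k,fitc(xy).round(1),"z",C[v,u,2].round(1))
    w=m>0
    st=(np.hypot(C[...,0]-ray(n,*((160,267) if n=="top" else (205,190)),50)[0],C[...,1]-ray(n,*((160,267) if n=="top" else (205,190)),50)[1])<130)&w
    for k,z,r in (("bowl",50,80),("wide",78,59),("mid",106,42),("slim",136,26)):
        q=st&(abs(C[...,2]-z)<4); xy=C[q][:,:2]
        if len(xy)>8:
            c=fitc(xy,r-4); print(n,k,len(xy),c.round(1),"free",fitc(xy).round(1),"z",np.median(C[q][:,2]).round(1))
E
```

```text
top bowl [ 603.7 -203.6   77.8] z 3.2
top wide [ 179.2 -487.6  307.7] z 4.4
top mid [584.1 214.   48.8] z 6.6
top slim [476.   -4.3  36.9] z 4.6
top bowl 577 [464.7 370. ] free [464.6 370.   75.5] z 49.9
top wide 464 [465.5 369.1] free [465.5 369.1  54.9] z 77.9
top mid 307 [466.2 370. ] free [466.2 370.   38. ] z 105.9
top slim 202 [465.8 369.5] free [465.8 369.5  22. ] z 135.8
side bowl [ 605.2 -203.8   79. ] z 8.6
side wide [-19996.7 -17149.1  26452.1] z 7.7
side mid [585.5 214.4  49.8] z 7.4
side slim [477.1  -3.9  38. ] z 8.5
side bowl 327 [465.5 368.6] free [465.  367.7  75. ] z 51.1
side wide 240 [466.5 367.4] free [466.3 367.1  54.7] z 79.1
side mid 192 [466.6 368.5] free [466.5 368.2  37.6] z 107.4
side slim 154 [466.  368.1] free [466.  368.2  22.2] z 137.0
```

Run:
```python
from h import *
a=np.load("top0.npz"); im,d=a["im"],a["d"]; C=cloud("top",im,d)
m=white(im); m2=cv2.morphologyEx(m,cv2.MORPH_OPEN,cv2.getStructuringElement(cv2.MORPH_ELLIPSE,(35,35)))
for n in ("top","side"):
    b=np.load(n+"0.npz"); m=white(b["im"]); c0=(483,279) if n=="top" else (428,400)
    e=m.copy(); cs,_=cv2.findContours(e,cv2.RETR_EXTERNAL,cv2.CHAIN_APPROX_NONE)
    for c in cs:
        if cv2.pointPolygonTest(c,c0,False)>0:
            xy=np.array([ray(n,*q,10)[:2] for q in c[:,0]]); g=ray(n,*c0,8)[:2]
            xy=xy[np.hypot(*(xy-g).T)<75]
            s=least_squares(lambda p:np.hypot(*(xy-p).T)-65,g,loss="cauchy",f_scale=1.5).x
            s=least_squares(lambda p:np.hypot(*(xy-p).T)-65,s,loss="cauchy",f_scale=1).x
            r=np.hypot(*(xy-s).T)-65; print(n,"wide",s.round(1),"inl",(abs(r)<3).mean().round(2))
for k,(u0,u1,v0,v1) in dict(books=(0,100,180,268),mug=(98,160,130,182),purple=(142,180,182,215),candle=(310,350,155,200),drink=(465,527,145,210),trowel=(365,462,288,385),can=(360,510,65,142),coaster=(115,162,314,358)).items():
    q=C[v0:v1,u0:u1].reshape(-1,3); q=q[(q[:,2]>(3 if k in("trowel","coaster") else 25))&(q[:,2]<300)]
    print(k,"min",np.percentile(q,1,axis=0).round(),"max",np.percentile(q,99,axis=0).round())
```

```text
top wide [ 460.4 -380. ] inl 0.7
side wide [ 463.  -380.9] inl 0.97
books min [465. 536.  27.] max [654. 728.  91.]
mug min [681. 409.  26.] max [759. 519.  99.]
purple min [593. 347.  26.] max [642. 396. 115.]
candle min [650. -48.  28.] max [721.  21.  95.]
drink min [ 637. -411.   29.] max [ 716. -349.  214.]
trowel min [ 219. -327.    3.] max [ 435. -109.   29.]
can min [ 797. -378.   30.] max [928. -93. 198.]
coaster min [262. 372.   3.] max [355. 470.  14.]
```

Request:
{"fn": "drive_tool", "kwargs": {
  "plan": [
    [[-1,10,-8,0,0],[-1,20,-17,0,0],[-1,30,-25,0,0],[-1,30,-26,0,0],[-1,30,-26,0,0],[-1,30,-26,0,0],[-1,30,-26,0,0],[-1,30,-25,0,0],[-1,25,-21,0,0],[-1,15,-13,0,0],[-1,10,-8,0,0],[-1,0,0,-15,0],[-1,0,0,-15,0],[-1,0,0,0,0],[-1,0,0,0,0]]
  ]
}}

```text
clock: 1.35
position: [466.2, 368.4, 200.6]
ee_rot: [0.986, -0.167, -0.0, 0.001]
contact_force: [-0.0, 0.1, 0.1]
gripper_width: 85.4
grasp_force: 0.0
```

Request:
{"fn": "drive_tool", "kwargs": {
  "plan": [
    [[-1,0,0,-10,0],[-1,0,0,-20,0],[-1,0,0,-20,0],[-1,0,0,-20,0],[-1,0,0,-14,0],[-1,0,0,-8,0],[-1,0,0,-2,0],[-1,0,0,0,0],[1,0,0,0,0],[1,0,0,0,0],[1,0,0,0,0],[1,0,0,0,0],[1,0,0,0,0],[1,0,0,0,0],[1,0,0,0,0],[1,0,0,0,0],[1,0,0,0,0],[1,0,0,0,0]]
  ]
}}

```text
clock: 2.85
position: [467.5, 369.8, 108.9]
ee_rot: [0.986, -0.167, 0.001, -0.001]
contact_force: [1.1, -0.1, 6.0]
gripper_width: 50.4
grasp_force: 62.8
```

Request:
{"fn": "drive_tool", "kwargs": {
  "plan": [
    [[1,0,0,3,0],[1,0,0,6,0],[1,0,0,10,0],[1,0,0,15,0],[1,0,0,20,0],[1,0,0,20,0],[1,0,0,20,0],[1,0,0,20,0],[1,0,0,15,0],[1,0,0,10,0],[1,0,0,0,0],[1,0,0,0,0]]
  ]
}}

```text
clock: 3.85
position: [466.2, 368.7, 246.3]
ee_rot: [0.986, -0.168, -0.0, -0.0]
contact_force: [0.0, 0.3, -1.5]
gripper_width: 50.5
grasp_force: 62.4
```

Run:
```python
from h import *
im,d=get_image("side"); C=cloud("side",im,d); cv2.imwrite("pics/side1.png",im[60:360,100:500,::-1])
for k,z,r in (("bowl",50,80),("wide",78,59),("mid",106,42)):
    q=(white(im)>0)&(abs(C[...,2]-z)<4)&(np.hypot(C[...,0]-466,C[...,1]-369)<r+12); xy=C[q][:,:2]; print(k,len(xy),fitc(xy,r-4).round(1),fitc(xy).round(1))
```

```text
bowl 325 [465.4 368.5] [464.9 367.6  74.9]
wide 242 [466.2 367.8] [466.  367.4  54.6]
mid 243 [466.5 368.2] [466.5 368.2  37.8]
```

View pics/side1.png

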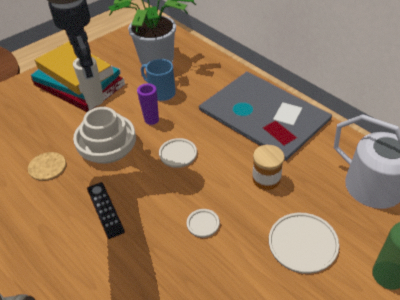

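Slim hangs upright in the gripper at crop (90,85), and the rest of the nest hasn't moved. Next I take it to its saucer.

Request:
{"fn": "drive_tool", "kwargs": {
  "plan": [
    [[1,0,-10,0,0],[1,0,-20,0,0],[1,0,-30,0,0],[1,1,-33,0,0],[1,2,-35,0,0],[1,2,-35,0,0],[1,2,-35,0,0],[1,2,-35,0,0],[1,1,-35,0,0],[1,0,-35,0,0],[1,0,-30,0,0],[1,0,-20,0,0],[1,0,-12,0,0],[1,0,-8,0,0],[1,0,0,0,0],[1,0,0,-20,0],[1,0,0,-30,0],[1,0,0,-30,0],[1,0,0,-20,0],[1,0,0,0,0]]
  ]
}}

```text
clock: 5.57
position: [473.3, -3.8, 141.9]
ee_rot: [0.986, -0.167, -0.005, 0.002]
contact_force: [-0.4, -1.1, -1.3]
gripper_width: 50.1
grasp_force: 62.8
```

Request:
{"fn": "drive_tool", "kwargs": {
  "plan": [
    [[1,0,0,0,0],[1,0,0,-15,0],[1,0,0,-15,0],[1,0,0,-8,0],[1,0,0,-2,0],[1,0,0,0,0],[1,0,0,0,0]]
  ]
}}

```text
clock: 6.15
position: [477.5, -3.8, 107.5]
ee_rot: [0.986, -0.167, 0.001, -0.0]
contact_force: [0.2, -0.0, -1.1]
gripper_width: 50.2
grasp_force: 62.8
```

Run:
```python
from h import *
s=read_state();print(s["position"],s["contact_force"])
im,d=get_image("side"); C=cloud("side",im,d); cv2.imwrite("pics/side2.png",cv2.resize(im[160:360,200:440,::-1],None,fx=2,fy=2))
q=(white(im)>0)&(np.hypot(C[...,0]-476,C[...,1]+4)<45)&(C[...,2]>22)&(C[...,2]<90); print("lowest body z / mean", q.sum(), C[q].mean(0).round(1))
```

```text
[477.52346703  -3.77117814 107.46373315] [ 0.21667914 -0.00660806 -1.10311103]
lowest body z / mean 4 [458.7  -3.1  31.3]
```

View pics/side2.png

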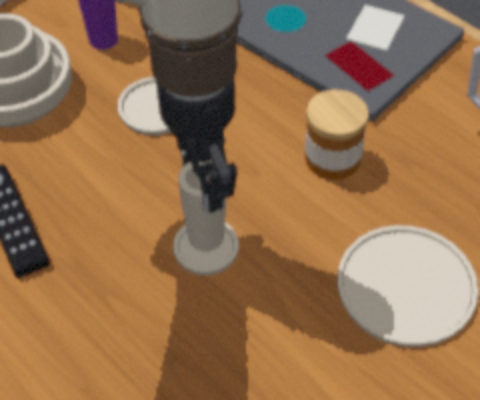

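Slim is centred over its saucer at crop (205,245). I lower it slowly until it touches.

Request:
{"fn": "drive_tool", "kwargs": {
  "plan": [
    [[1,0,0,-5,0],[1,0,0,-4,0],[1,0,0,-3,0],[1,0,0,-1,0],[1,0,0,-1,0],[1,0,0,0,0],[1,0,0,0,0]]
  ]
}}

```text
clock: 6.78
position: [476.5, -4.2, 92.3]
ee_rot: [0.986, -0.168, -0.0, 0.0]
contact_force: [-0.7, -0.8, -1.2]
gripper_width: 50.1
grasp_force: 62.9
```

Request:
{"fn": "drive_tool", "kwargs": {
  "plan": [
    [[1,0,0,-1,0],[1,0,0,-1,0],[1,0,0,0,0],[1,0,0,0,0]]
  ]
}}

```text
clock: 7.12
position: [477.0, -4.1, 90.9]
ee_rot: [0.986, -0.167, 0.001, -0.0]
contact_force: [-0.9, -0.1, 3.9]
gripper_width: 50.0
grasp_force: 63.3
```

Request:
{"fn": "drive_tool", "kwargs": {
  "plan": [
    [[0.3,0,0,0,0],[0,0,0,0,0],[-0.5,0,0,0,0],[-1,0,0,0,0],[-1,0,0,0,0],[-1,0,0,0,0],[-1,0,0,5,0],[-1,0,0,10,0],[-1,0,0,20,0],[-1,0,0,30,0],[-1,0,0,30,0],[-1,0,0,20,0],[-1,0,0,15,0]]
  ]
}}

```text
clock: 8.2
position: [477.3, -4.0, 223.2]
ee_rot: [0.986, -0.167, 0.002, -0.001]
contact_force: [0.8, 0.3, -0.0]
gripper_width: 85.7
grasp_force: 0.0
```

Request:
{"fn": "drive_tool", "kwargs": {
  "plan": [
    [[-0.5,0,10,0,0],[0,0,20,0,0],[0.2,0,35,0,0],[0.2,0,35,0,0],[0.2,0,35,0,0],[0.2,0,35,0,0],[0.2,0,35,0,0],[0.2,0,35,0,0],[0.2,0,35,0,0],[0.2,0,35,0,0],[0.2,0,35,0,0],[0.2,2.5,35,0,0],[0.2,0,19,0,0],[0.2,0,10,0,0],[0.2,0,0,-20,0],[0.2,0,0,-30,0],[0.2,0,0,-30,0],[0.2,0,0,-15,0],[0.2,0,0,0,0],[0.2,0,0,0,0]]
  ]
}}

```text
clock: 9.87
position: [478.7, 404.1, 124.6]
ee_rot: [0.986, -0.168, -0.0, 0.001]
contact_force: [-0.1, -0.0, 0.9]
gripper_width: 34.1
grasp_force: 0.0
```

Run:
```python
from h import *
im,d=get_image("wrist"); cv2.imwrite("pics/w1.png",im[...,::-1])
im,d=get_image("side"); C=cloud("side",im,d); q=(white(im)>0)&(np.hypot(C[...,0]-477,C[...,1]+4)<45)&(abs(C[...,2]-118)<5); print("slim rim",q.sum(),fitc(C[q][:,:2],22),C[q][:,2].mean())
```

```text
slim rim 221 [475.94655665  -5.97352713] 119.01645397634867
```

View pics/w1.png

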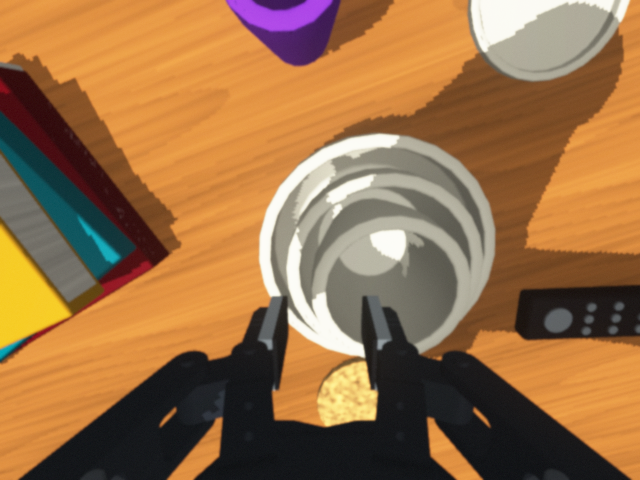

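Slim stands on its saucer. In the wrist view the fingers, at (278,300) and (372,300), straddle the mid wall, so I go down and pinch.

Request:
{"fn": "drive_tool", "kwargs": {
  "plan": [
    [[0.2,0,0,-8,0],[0.2,0,0,-12,0],[0.2,0,0,-12,0],[0.2,0,0,-6,0],[0.2,0,0,-2,0],[0.2,0,0,0,0],[0.2,0,0,0,0]]
  ]
}}

```text
clock: 10.55
position: [479.4, 405.3, 86.1]
ee_rot: [0.986, -0.167, 0.0, -0.001]
contact_force: [0.6, 0.1, 0.7]
gripper_width: 33.8
grasp_force: 0.0
```

Request:
{"fn": "drive_tool", "kwargs": {
  "plan": [
    [[0.4,0,0,0,0],[0.6,0,0,0,0],[0.8,0,0,0,0],[1,0,0,0,0],[1,0,0,0,0],[1,0,0,0,0],[1,0,0,0,0],[1,0,0,0,0],[1,0,0,0,0]]
  ]
}}

```text
clock: 11.3
position: [479.5, 405.5, 85.8]
ee_rot: [0.986, -0.167, 0.001, -0.001]
contact_force: [1.9, 1.1, 2.9]
gripper_width: 8.7
grasp_force: 56.5
```

Request:
{"fn": "drive_tool", "kwargs": {
  "plan": [
    [[1,0,0,2,0],[1,0,0,4,0],[1,0,0,8,0],[1,0,0,12,0],[1,0,0,20,0],[1,0,0,20,0],[1,0,0,20,0],[1,0,0,20,0],[1,0,0,14,0],[1,0,0,10,0],[1,0,0,0,0],[1,0,0,0,0]]
  ]
}}

```text
clock: 12.3
position: [478.6, 404.6, 215.2]
ee_rot: [0.986, -0.168, -0.0, -0.0]
contact_force: [-0.5, 0.2, -1.9]
gripper_width: 8.7
grasp_force: 56.3
```

Run:
```python
from h import *
for n in("side","top"):
  im,d=get_image(n); C=cloud(n,im,d)
  if n=="side": cv2.imwrite("pics/side3.png",cv2.resize(im[60:300,100:400,::-1],None,fx=2,fy=2))
  for k,z,r in (("bowl",50,80),("wide",78,59),("mid",236,42)):
    q=(white(im)>0)&(abs(C[...,2]-z)<(4 if z<100 else 6))&(np.hypot(C[...,0]-466,C[...,1]-369)<r+12); xy=C[q][:,:2]; 
    if len(xy)>9:print(n,k,len(xy),fitc(xy,r-4).round(1),fitc(xy).round(1),C[q][:,2].mean())
```

```text
side bowl 340 [464.4 368.2] [463.3 366.4  73.7] 50.81581678538588
side wide 307 [466.  367.1] [465.9 367.   54.4] 78.86288635041142
side mid 213 [465.2 366.6] [465.  366.4  37.2] 236.4487343726008
top bowl 217 [464.7 369. ] [464.7 369.3  75.6] 50.29007814164171
top wide 118 [466.1 370.7] [465.9 371.1  54.6] 77.96452716107291
top mid 57 [463.5 367.7] [462.  368.2  36.9] 234.6860221438347
```

View pics/side3.png

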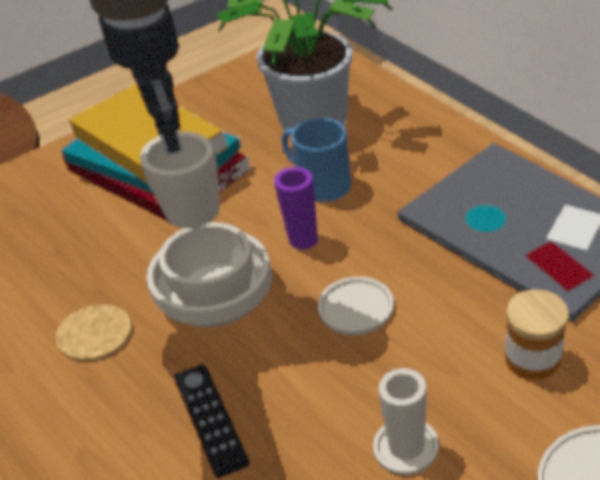

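Mid hangs upright at crop (180,180), and slim stands on its saucer at (405,440).

Request:
{"fn": "drive_tool", "kwargs": {
  "plan": [
    [[1,5,-7,0,0],[1,10,-13,0,0],[1,16,-20,0,0],[1,20,-26,0,0],[1,20,-26,0,0],[1,20,-26,0,0],[1,14,-18,0,0],[1,9,-11,0,0],[1,5,-7,0,0],[1,0,0,0,0],[1,0,0,-10,0],[1,0,0,-20,0],[1,0,0,-25,0],[1,0,0,-25,0],[1,0,0,-20,0],[1,0,0,-10,0],[1,0,0,-5,0],[1,0,0,0,0],[1,0,0,0,0]]
  ]
}}

```text
clock: 13.98
position: [598.5, 251.8, 101.3]
ee_rot: [0.986, -0.167, 0.001, -0.0]
contact_force: [0.7, -0.4, -3.1]
gripper_width: 8.7
grasp_force: 56.5
```

Run:
```python
from h import *
for n in("side","top"):
  im,d=get_image(n); C=cloud(n,im,d)
  q=(white(im)>0)&(abs(C[...,2]-120)<7)&(np.hypot(C[...,0]-585,C[...,1]-214)<55); xy=C[q][:,:2]
  if len(xy)>9:print(n,len(xy),fitc(xy,38).round(1),fitc(xy).round(1),C[q][:,2].mean())
```

```text
side 197 [584.6 213.9] [584.4 213.7  37.2] 122.6598141430151
```

Request:
{"fn": "drive_tool", "kwargs": {
  "plan": [
    [[1,0,0,-6,0],[1,0,0,-7,0],[1,0,0,-5,0],[1,0,0,-3,0],[1,0,0,-1,0],[1,0,0,-1,0],[1,0,0,0,0],[1,0,0,0,0]]
  ]
}}

```text
clock: 14.75
position: [598.2, 250.9, 77.4]
ee_rot: [0.986, -0.168, 0.0, -0.0]
contact_force: [0.8, -0.1, -2.3]
gripper_width: 8.4
grasp_force: 56.4
```

Request:
{"fn": "drive_tool", "kwargs": {
  "plan": [
    [[1,0,0,-1,0],[1,0,0,-1,0],[1,0,0,0,0],[1,0,0,0,0]]
  ]
}}

```text
clock: 15.08
position: [598.3, 251.2, 75.8]
ee_rot: [0.986, -0.167, 0.0, -0.0]
contact_force: [-0.8, 1.8, -0.2]
gripper_width: 8.6
grasp_force: 56.5
```

Request:
{"fn": "drive_tool", "kwargs": {
  "plan": [
    [[1,0,0,-1,0],[1,0,0,0,0],[1,0,0,0,0],[0.8,0,0,0,0],[0.6,0,0,0,0],[0.4,0,0,0,0],[0.2,0,0,0,0],[0.2,0,0,0,0],[0.2,0,0,0,0]]
  ]
}}

```text
clock: 15.83
position: [597.9, 250.6, 73.9]
ee_rot: [0.986, -0.168, -0.0, 0.0]
contact_force: [0.2, 0.1, 0.8]
gripper_width: 34.3
grasp_force: 0.0
```

Request:
{"fn": "drive_tool", "kwargs": {
  "plan": [
    [[0.2,0,0,5,0],[0.2,0,0,10,0],[0.2,0,0,20,0],[0.2,0,0,30,0],[0.2,0,0,30,0],[0.2,0,0,20,0],[0.2,0,0,10,0],[0.2,0,0,0,0]]
  ]
}}

```text
clock: 16.5
position: [599.3, 251.6, 203.2]
ee_rot: [0.986, -0.167, 0.003, -0.002]
contact_force: [0.4, -0.0, 0.0]
gripper_width: 34.3
grasp_force: 0.0
```

Run:
```python
from h import *
print(read_state()["position"])
for n in("side","top"):
  im,d=get_image(n); C=cloud(n,im,d)
  for k,x,y,z,r in(("mid",585,214,96,42),("wide",466,369,78,59),("bowl",465,369,50,80)):
    q=(white(im)>0)&(abs(C[...,2]-z)<4)&(np.hypot(C[...,0]-x,C[...,1]-y)<r+12); xy=C[q][:,:2]
    if len(xy)>9:print(n,k,len(xy),fitc(xy,r-4).round(1),C[q][:,2].mean())
```

```text
[599.29373771 251.58754298 203.18084037]
side mid 223 [584.8 214. ] 97.04863970828093
side wide 359 [466. 367.] 78.66687625731427
side bowl 392 [464.4 367.4] 50.670449947105986
top mid 48 [582.5 215.7] 96.04544666534612
top wide 467 [465.5 369.2] 77.92945915929367
top bowl 490 [464.5 370.1] 49.91437493799617
```

Request:
{"fn": "drive_tool", "kwargs": {
  "plan": [
    [[0.2,-6,9,0,0],[0.2,-14,20,0,0],[0.2,-20,30,0,0],[0.2,-20,30,0,0],[0.2,-20,30,0,0],[0.2,-18,26,0,0],[0.2,-10,15,0,0],[0.2,-6,9,0,0],[0.2,0,0,-10,0],[0.2,0,0,-25,0],[0.2,0,0,-30,0],[0.2,0,0,-25,0],[0.2,0,0,-15,0],[0.2,0,0,0,0],[0.2,0,0,0,0]]
  ]
}}

```text
clock: 17.85
position: [484.1, 418.3, 92.6]
ee_rot: [0.986, -0.168, -0.001, 0.002]
contact_force: [-0.4, 0.0, 0.2]
gripper_width: 34.2
grasp_force: 0.0
```

Request:
{"fn": "drive_tool", "kwargs": {
  "plan": [
    [[0.2,0,0,-8,0],[0.2,0,0,-12,0],[0.2,0,0,-10,0],[0.2,0,0,-6,0],[0.2,0,0,0,0],[0.2,0,0,0,0]]
  ]
}}

```text
clock: 18.35
position: [483.9, 419.7, 57.8]
ee_rot: [0.986, -0.168, -0.0, 0.0]
contact_force: [0.8, 0.9, 0.4]
gripper_width: 34.0
grasp_force: 0.0
```

Request:
{"fn": "drive_tool", "kwargs": {
  "plan": [
    [[0.4,0,0,0,0],[0.6,0,0,0,0],[0.8,0,0,0,0],[1,0,0,0,0],[1,0,0,0,0],[1,0,0,0,0],[1,0,0,0,0],[1,0,0,0,0],[1,0,0,0,0]]
  ]
}}

```text
clock: 19.1
position: [484.3, 420.2, 59.2]
ee_rot: [0.986, -0.167, 0.0, -0.001]
contact_force: [-1.1, 0.2, 4.4]
gripper_width: 6.3
grasp_force: 62.2
```

Request:
{"fn": "drive_tool", "kwargs": {
  "plan": [
    [[1,0,0,2,0],[1,0,0,4,0],[1,0,0,6,0],[1,0,0,8,0],[1,0,0,10,0],[1,0,0,15,0],[1,0,0,20,0],[1,0,0,20,0],[1,0,0,20,0],[1,0,0,20,0],[1,0,0,12,0],[1,0,0,8,0],[1,0,0,0,0],[1,0,0,0,0]]
  ]
}}

```text
clock: 20.27
position: [483.7, 419.7, 203.3]
ee_rot: [0.986, -0.168, -0.0, -0.0]
contact_force: [-0.2, -0.0, -3.9]
gripper_width: 6.4
grasp_force: 60.9
```

Run:
```python
from h import *
print(read_state()["position"])
for n in("side","top"):
  im,d=get_image(n); C=cloud(n,im,d)
  if n=="side": cv2.imwrite("pics/side4.png",cv2.resize(im[60:300,100:400,::-1],None,fx=2,fy=2))
  for k,x,y,z,r in(("wide",466,369,223,59),("bowl",465,369,50,80)):
    q=(white(im)>0)&(abs(C[...,2]-z)<8)&(np.hypot(C[...,0]-x,C[...,1]-y)<r+12); xy=C[q][:,:2]
    if len(xy)>9:print(n,k,len(xy),fitc(xy,r-4).round(1),C[q][:,2].mean())
```

```text
[483.69822537 419.74705895 203.34960044]
side wide 333 [467.2 365. ] 223.00641289761646
side bowl 478 [465.1 368.2] 51.10800596675449
top wide 69 [465.2 365.6] 221.6408011127555
top bowl 112 [464.8 368.8] 50.1682970730972
```

View pics/side4.png

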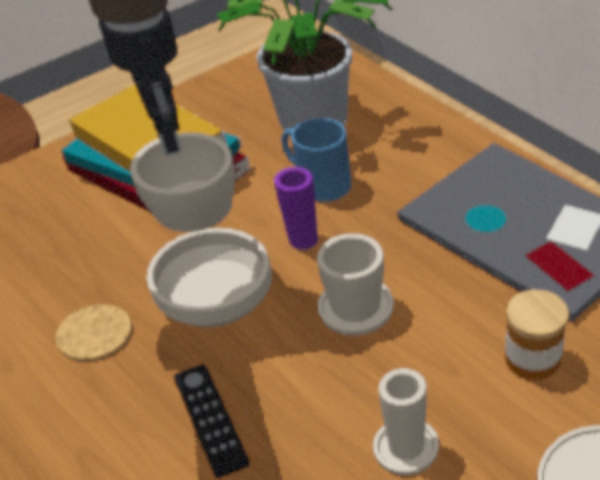

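Wide hangs upright at crop (183,180), mid stands on its saucer at (352,285), and the bowl hasn't moved. I carry wide over slim's top (118 mm) with its base at 153 mm.

Request:
{"fn": "drive_tool", "kwargs": {
  "plan": [
    [[1,0,-10,0,0],[1,0,-18,0,0],[1,0,-26,0,0],[1,0,-32,0,0],[1,0,-36,0,0],[1,0,-36,0,0],[1,0,-36,0,0],[1,0,-36,0,0],[1,0,-36,0,0],[1,0,-36,0,0],[1,0,-36,0,0],[1,0,-36,0,0],[1,0,-36,0,0],[1,0,-36,0,0],[1,0,-36,0,0],[1,0,-36,0,0],[1,0,-30,0,0],[1,0,-20,0,0],[1,0,-10,0,0],[1,0,0,0,0]]
  ]
}}

```text
clock: 22.03
position: [482.8, -160.0, 202.5]
ee_rot: [0.986, -0.169, -0.001, 0.0]
contact_force: [-0.1, 0.3, -2.8]
gripper_width: 6.2
grasp_force: 61.1
```

Request:
{"fn": "drive_tool", "kwargs": {
  "plan": [
    [[1,0,-10,0,0],[1,-1,-20,0,0],[1,-1,-30,0,0],[1,-1,-34,0,0],[1,-1,-30,0,0],[1,0,-25,0,0],[1,0,-12,0,0],[1,0,-8,0,0],[1,0,0,0,0],[1,0,0,-15,0],[1,0,0,-25,0],[1,0,0,-25,0],[1,0,0,-25,0],[1,0,0,-15,0],[1,0,0,-10,0],[1,0,0,-5,0],[1,0,0,0,0],[1,0,0,0,0]]
  ]
}}

```text
clock: 23.53
position: [480.9, -327.0, 84.2]
ee_rot: [0.986, -0.167, 0.001, 0.0]
contact_force: [-0.4, 0.2, -3.0]
gripper_width: 6.5
grasp_force: 61.1
```

Run:
```python
from h import *
print(read_state()["position"])
for n in("side","top"):
  im,d=get_image(n); C=cloud(n,im,d)
  q=(white(im)>0)&(abs(C[...,2]-103)<8)&(np.hypot(C[...,0]-462,C[...,1]+380)<75); xy=C[q][:,:2]
  if len(xy)>9:print(n,len(xy),fitc(xy,55).round(1),fitc(xy).round(1),C[q][:,2].mean())
```

```text
[ 480.89055485 -326.97139513   84.24577077]
side 729 [ 464.4 -380.4] [ 464.3 -380.4   54.9] 104.00863596449412
top 149 [ 465.2 -378.9] [ 467.  -377.9   56.8] 102.81155865903898
```

Request:
{"fn": "drive_tool", "kwargs": {
  "plan": [
    [[1,-1,0,-6,0],[1,-1,0,-8,0],[1,0,0,-6,0],[1,0,0,-4,0],[1,0,0,-1,0],[1,0,0,0,0],[1,0,0,0,0]]
  ]
}}

```text
clock: 24.22
position: [478.2, -327.3, 58.2]
ee_rot: [0.986, -0.168, 0.0, 0.0]
contact_force: [0.0, 0.5, -4.4]
gripper_width: 6.7
grasp_force: 61.0
```

Request:
{"fn": "drive_tool", "kwargs": {
  "plan": [
    [[1,0,0,-1,0],[1,0,0,-1,0],[1,0,0,0,0],[1,0,0,0,0]]
  ]
}}

```text
clock: 24.55
position: [478.5, -327.3, 57.2]
ee_rot: [0.986, -0.167, 0.001, 0.0]
contact_force: [-0.3, 1.8, 2.1]
gripper_width: 6.8
grasp_force: 61.8
```

Request:
{"fn": "drive_tool", "kwargs": {
  "plan": [
    [[1,0,0,-0.5,0],[1,0,0,0,0],[1,0,0,0,0],[0.8,0,0,0,0],[0.6,0,0,0,0],[0.4,0,0,0,0],[0.2,0,0,0,0],[0.2,0,0,0,0],[0.2,0,0,0,0]]
  ]
}}

```text
clock: 25.3
position: [478.0, -327.2, 55.7]
ee_rot: [0.986, -0.168, -0.0, 0.0]
contact_force: [-0.2, 0.6, -0.2]
gripper_width: 34.2
grasp_force: 0.0
```

Request:
{"fn": "drive_tool", "kwargs": {
  "plan": [
    [[0.2,0,0,5,0],[0.2,0,0,10,0],[0.2,0,0,20,0],[0.2,0,0,30,0],[0.2,0,0,30,0],[0.2,0,0,30,0],[0.2,0,0,20,0],[0.2,0,0,0,0]]
  ]
}}

```text
clock: 25.97
position: [480.6, -328.6, 207.7]
ee_rot: [0.986, -0.167, 0.006, 0.002]
contact_force: [0.2, -0.2, 1.1]
gripper_width: 34.4
grasp_force: 0.0
```

Run:
```python
from h import *
print(read_state()["position"])
for n in("side","top"):
  im,d=get_image(n); C=cloud(n,im,d)
  if n=="side": cv2.imwrite("pics/side5.png",im[...,::-1])
  for k,x,y,z,r in(("slim",476,-4,118,26),("mid",585,214,96,42),("wide",462,-380,76,59),("bowl",465,369,50,80)):
    q=(white(im)>0)&(abs(C[...,2]-z)<4)&(np.hypot(C[...,0]-x,C[...,1]-y)<r+12); xy=C[q][:,:2]
    if len(xy)>9:print(n,k,len(xy),fitc(xy,r-4).round(1),C[q][:,2].mean())
```

```text
[ 480.63106219 -328.61231508  207.72509749]
side slim 206 [476.   -5.7] 118.89102573984783
side mid 261 [584.7 213.5] 96.7575634589935
side wide 728 [ 462.1 -380.8] 77.32789945993201
side bowl 470 [465.1 368.1] 50.574125396623664
top slim 202 [475.9  -3.7] 117.80663587596325
top mid 315 [584.6 215.7] 95.96651003274062
top wide 100 [ 462.8 -378.9] 75.97294981510262
top bowl 590 [464.7 370. ] 50.16574621052827
```

View pics/side5.png

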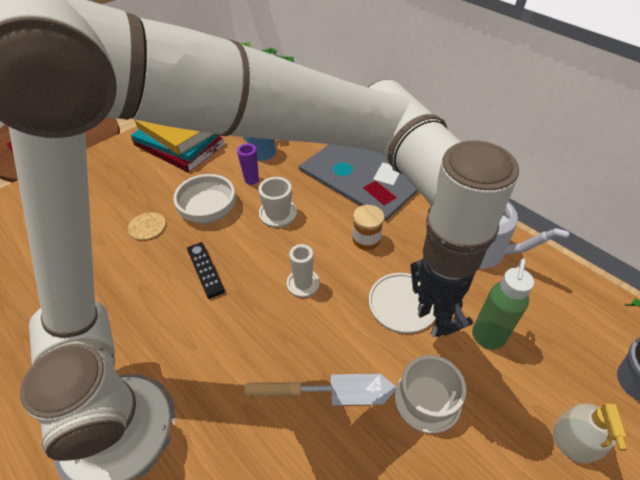

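Slim, mid and wide stand on their saucers at (303,270), (276,200) and (430,392). The bowl is at (205,198). Going back for it.

Request:
{"fn": "drive_tool", "kwargs": {
  "plan": [
    [[0.2,0,10,0,0],[0.2,0,20,0,0],[0.2,0,30,0,0],[0.2,0,38,0,0],[0.2,0,38,0,0],[0.2,0,38,0,0],[0.2,0,38,0,0],[0.2,0,38,0,0],[0.2,0,38,0,0],[0.2,0,38,0,0],[0.2,0,38,0,0],[0.2,0,38,0,0],[0.2,0,38,0,0],[0.2,0,38,0,0],[0.2,0,38,0,0],[0.2,0,38,0,0],[0.2,0,38,0,0],[0.2,0,30,0,0],[0.2,0,20,0,0],[0.2,0,10,0,0]]
  ]
}}

```text
clock: 27.73
position: [476.7, 327.2, 199.0]
ee_rot: [0.986, -0.166, -0.001, 0.001]
contact_force: [-0.3, -0.1, -0.2]
gripper_width: 33.8
grasp_force: 0.0
```

Request:
{"fn": "drive_tool", "kwargs": {
  "plan": [
    [[0.2,2,15,0,0],[0.2,3,28,0,0],[0.2,3,30,0,0],[0.2,2,25,0,0],[0.2,2,12,0,0],[0.2,0,6,0,0],[0.2,0,0,-15,0],[0.2,0,0,-30,0],[0.2,0,0,-30,0],[0.2,0,0,-25,0],[0.2,0,0,-20,0],[0.2,0,0,-10,0],[0.2,0,0,0,0],[0.2,0,0,0,0]]
  ]
}}

```text
clock: 28.9
position: [490.2, 440.4, 71.0]
ee_rot: [0.986, -0.168, 0.0, 0.0]
contact_force: [0.6, 0.0, 0.4]
gripper_width: 34.1
grasp_force: 0.0
```

Request:
{"fn": "drive_tool", "kwargs": {
  "plan": [
    [[0.2,0,0,-8,0],[0.2,0,0,-14,0],[0.2,0,0,-12,0],[0.2,0,0,-8,0],[0.2,0,0,-2,0],[0.2,0,0,0,0],[0.2,0,0,0,0]]
  ]
}}

```text
clock: 29.48
position: [490.3, 441.2, 27.2]
ee_rot: [0.986, -0.167, 0.0, -0.0]
contact_force: [1.1, 0.4, -0.3]
gripper_width: 34.5
grasp_force: 0.0
```

Request:
{"fn": "drive_tool", "kwargs": {
  "plan": [
    [[0.4,0,0,0,0],[0.6,0,0,0,0],[0.8,0,0,0,0],[1,0,0,0,0],[1,0,0,0,0],[1,0,0,0,0],[1,0,0,0,0],[1,0,0,0,0],[1,0,0,0,0]]
  ]
}}

```text
clock: 30.23
position: [490.7, 441.6, 27.8]
ee_rot: [0.986, -0.167, 0.001, -0.001]
contact_force: [1.3, 1.4, 5.6]
gripper_width: 8.5
grasp_force: 57.2
```

Request:
{"fn": "drive_tool", "kwargs": {
  "plan": [
    [[1,0,0,2,0],[1,0,0,4,0],[1,0,0,6,0],[1,0,0,8,0],[1,0,0,12,0],[1,0,0,18,0],[1,0,0,20,0],[1,0,0,20,0],[1,0,0,20,0],[1,0,0,20,0],[1,0,0,12,0],[1,0,0,8,0],[1,0,0,0,0],[1,0,0,0,0]]
  ]
}}

```text
clock: 31.4
position: [489.6, 440.7, 176.8]
ee_rot: [0.986, -0.168, -0.0, -0.0]
contact_force: [-0.1, 0.1, -5.2]
gripper_width: 9.0
grasp_force: 57.1
```

Run:
```python
from h import *
print(read_state()["position"])
for n in("side","top"):
  im,d=get_image(n); C=cloud(n,im,d)
  if n=="side": cv2.imwrite("pics/side6.png",cv2.resize(im[60:300,100:400,::-1],None,fx=2,fy=2))
  q=(white(im)>0)&(abs(C[...,2]-200)<10)&(np.hypot(C[...,0]-465,C[...,1]-369)<95); xy=C[q]
  if len(xy)>9:
    A=np.c_[xy[:,:2]-[465,369],np.ones(len(xy))]; print(n,len(xy),fitc(xy[:,:2],76).round(1),xy[:,2].mean(),np.linalg.lstsq(A,xy[:,2],rcond=None)[0])
```

```text
[489.57504237 440.6755037  176.82546008]
side 499 [462.6 366.5] 198.37939979708568 [6.64067232e-03 1.52283723e-02 1.98703328e+02]
top 252 [462.3 368.1] 196.2793349539101 [-7.60187361e-03  1.60993362e-02  1.96566787e+02]
```

View pics/side6.png

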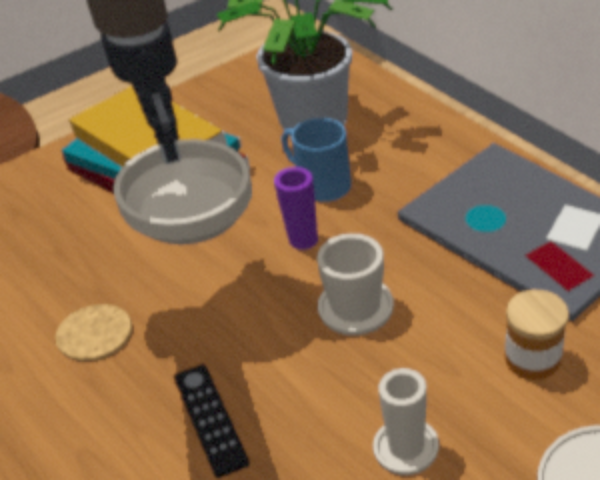

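The bowl hangs nearly level at crop (183,190), with about 0.9° of tilt. I carry it to its saucer.

Request:
{"fn": "drive_tool", "kwargs": {
  "plan": [
    [[1,2.5,-10,0,0],[1,4.5,-18,0,0],[1,6.5,-26,0,0],[1,8,-32,0,0],[1,8.7,-35,0,0],[1,8.7,-35,0,0],[1,8.7,-35,0,0],[1,8.7,-35,0,0],[1,8.7,-35,0,0],[1,8.7,-35,0,0],[1,8.7,-35,0,0],[1,8.7,-35,0,0],[1,8.7,-35,0,0],[1,8.7,-35,0,0],[1,8.7,-35,0,0],[1,8.7,-35,0,0],[1,7.5,-30,0,0],[1,5,-20,0,0],[1,2.5,-10,0,0],[1,1,-5,0,0]]
  ]
}}

```text
clock: 33.17
position: [630.6, -132.8, 175.8]
ee_rot: [0.986, -0.169, -0.001, 0.0]
contact_force: [-0.5, 0.9, -5.3]
gripper_width: 8.8
grasp_force: 57.1
```

Request:
{"fn": "drive_tool", "kwargs": {
  "plan": [
    [[1,0,0,0,0],[1,0,0,-10,0],[1,0,0,-20,0],[1,0,0,-25,0],[1,0,0,-25,0],[1,0,0,-18,0],[1,0,0,-10,0],[1,0,0,-5,0],[1,0,0,0,0],[1,0,0,0,0]]
  ]
}}

```text
clock: 34.0
position: [632.7, -129.7, 64.7]
ee_rot: [0.986, -0.167, 0.001, 0.0]
contact_force: [0.6, 0.7, -4.0]
gripper_width: 8.7
grasp_force: 57.2
```

Run:
```python
from h import *
print(read_state()["position"])
for n in("side","top"):
  im,d=get_image(n); C=cloud(n,im,d)
  q=(white(im)>0)&(abs(C[...,2]-86)<9)&(np.hypot(C[...,0]-604,C[...,1]+204)<95); xy=C[q]
  if len(xy)>9: print(n,len(xy),fitc(xy[:,:2],76).round(1),xy[:,2].mean())
```

```text
[ 632.72393189 -129.70677469   64.73072486]
side 691 [ 605.4 -203. ] 86.30742129584245
top 205 [ 606.2 -200.6] 85.28730394223214
```

Request:
{"fn": "drive_tool", "kwargs": {
  "plan": [
    [[1,-1,-1,-6,0],[1,0,0,-8,0],[1,0,0,-6,0],[1,0,0,-4,0],[1,0,0,-2,0],[1,0,0,-1,0],[1,0,0,0,0],[1,0,0,0,0]]
  ]
}}

```text
clock: 34.77
position: [631.2, -131.2, 36.9]
ee_rot: [0.986, -0.168, 0.0, 0.0]
contact_force: [-0.0, 0.0, -4.2]
gripper_width: 8.8
grasp_force: 57.1
```

Request:
{"fn": "drive_tool", "kwargs": {
  "plan": [
    [[1,0,0,-1,0],[1,0,0,-1,0],[1,0,0,0,0],[1,0,0,0,0]]
  ]
}}

```text
clock: 35.1
position: [631.3, -131.1, 35.2]
ee_rot: [0.986, -0.167, 0.0, -0.0]
contact_force: [-0.7, 0.5, -4.3]
gripper_width: 8.8
grasp_force: 56.9
```

Request:
{"fn": "drive_tool", "kwargs": {
  "plan": [
    [[1,0,0,-1,0],[1,0,0,-0.5,0],[1,0,0,0,0],[1,0,0,0,0]]
  ]
}}

```text
clock: 35.43
position: [631.5, -131.0, 33.8]
ee_rot: [0.986, -0.167, 0.001, -0.0]
contact_force: [0.4, 1.7, -1.3]
gripper_width: 8.7
grasp_force: 56.9
```

Request:
{"fn": "drive_tool", "kwargs": {
  "plan": [
    [[1,0,0,-0.5,0],[1,0,0,-0.5,0],[1,0,0,0,0],[1,0,0,0,0]]
  ]
}}

```text
clock: 35.77
position: [631.5, -131.0, 33.7]
ee_rot: [0.986, -0.167, 0.001, -0.0]
contact_force: [-2.2, 4.1, 5.2]
gripper_width: 8.6
grasp_force: 57.6
```

In contact at about 5 N, so I release and lift away.

Request:
{"fn": "drive_tool", "kwargs": {
  "plan": [
    [[0.8,0,0,0,0],[0.6,0,0,0,0],[0.4,0,0,0,0],[0.2,0,0,0,0],[0.2,0,0,0,0],[0.2,0,0,0,0],[0.2,0,0,5,0],[0.2,0,0,10,0],[0.2,0,0,20,0],[0.2,0,0,30,0],[0.2,0,0,30,0],[0.2,0,0,30,0],[0.2,0,0,30,0],[0.2,0,0,20,0],[0.2,0,0,10,0]]
  ]
}}

```text
clock: 37.02
position: [632.4, -131.4, 222.6]
ee_rot: [0.986, -0.167, 0.004, -0.0]
contact_force: [-0.6, 0.4, 0.3]
gripper_width: 34.3
grasp_force: 0.0
```

Request:
{"fn": "drive_tool", "kwargs": {
  "plan": [
    [[0.2,-10,10,0,0],[0.2,-20,15,0,0],[0.2,-20,25,0,0],[0.2,-20,25,0,0],[0.2,-20,25,0,0],[0.2,-20,20,0,0],[0.2,-10,10,0,0],[0.2,0,0,0,0],[0.2,0,0,0,0],[0.2,0,0,0,0]]
  ]
}}

```text
clock: 37.85
position: [511.3, -1.4, 217.3]
ee_rot: [0.986, -0.168, 0.0, 0.0]
contact_force: [-0.2, -0.2, -0.5]
gripper_width: 34.2
grasp_force: 0.0
```

Run:
```python
from h import *
print(read_state()["position"])
for n in("side","top"):
  im,d=get_image(n); C=cloud(n,im,d); cv2.imwrite(f"pics/{n}7.png",im[...,::-1])
  for k,x,y,z,r in(("slim",476,-4,118,26),("mid",585,214,96,42),("wide",462,-380,76,59),("bowl",604,-204,56,80)):
    q=(white(im)>0)&(abs(C[...,2]-z)<4)&(np.hypot(C[...,0]-x,C[...,1]-y)<r+12); xy=C[q][:,:2]
    if len(xy)>9:print(n,k,len(xy),fitc(xy,r-4).round(1),C[q][:,2].mean(),C[q][:,2].std())
```

```text
[511.29228356  -1.36600232 217.32978121]
side slim 171 [476.2  -5.6] 119.32642852474626 1.587192225875208
side mid 245 [584.7 213.7] 96.66630808128004 1.971541317840657
side wide 827 [ 461.9 -380.4] 77.24564957041578 1.7385103177274013
side bowl 690 [ 604.2 -204.1] 57.20139432454491 1.8474107855698625
top slim 20 [477.   -0.9] 117.86457987560861 1.900468527608849
top mid 142 [584.3 215.4] 96.32863187422073 1.9622422388097678
top wide 461 [ 462.5 -379.2] 76.0322206391139 1.8034189589097094
top bowl 418 [ 604.  -202.2] 56.1676036192428 2.0007196220723333
```

View pics/side7.png

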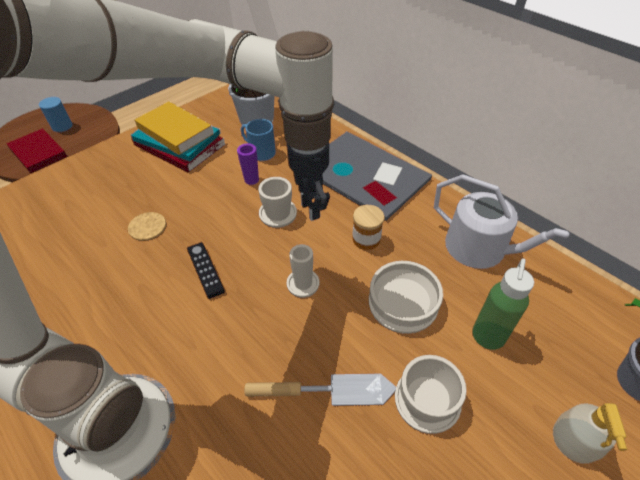

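View pics/top7.png

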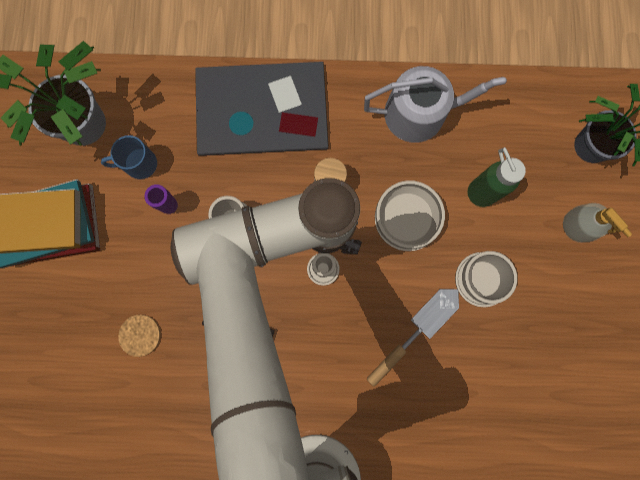

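All four pots are centred on their saucers with their rims at the expected heights: side view slim (303,270), mid (276,200), wide (430,392), bowl (405,295). The candle and bottle haven't moved, and the gripper is clear.

```bash
python3 -c "
from bench import *
print(job_done())"
```

```text
the job is handed in; nothing more can be done
None
```

The job is handed in at about 38 s: all four planters stand upright on their own saucers, about 2 mm or less off centre by the side camera, and the candle and bottle were not moved.

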